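# Clamp a core insert in the quick-release vise

### The arm

A 6-joint arm with a two-finger parallel gripper is mounted at the origin on the work surface; the furniture and walls round the work are solid. World frame = base frame: x ahead of the robot, y to its left, z up, the work surface at z = 0. Lengths are in m, angles in degrees, forces in N, time in s.
With the tool pointing down it reaches from about 0.25 to 0.725 m from the base axis. Payload 9.7 kg.
Tool frame: the origin (TCP) lies midway between the tips of the shut fingers; the grasp point (between the pads) lies bot.hold_point_z behind it (bot.hold_point_z is the distance from the TCP to the grasp point, in m); z points along the fingers, y is the line along which they close (so a half turn about z gives the same grasp; the last joint's range is limited). The gripper opens to 85 mm and grips with 20 to 120 N. Pads are 22 mm wide; open, the fingers measure 114 mm over their backs; the gripper's body (76 mm by 85 mm) begins 54 mm behind the grasp point. The pads swing forward as they close: fully open they stand 13 mm farther back than shut.
Start: joints at [-74.714, 4.979, 10.078, 95.1, 0, 90], TCP at [0.145, -0.531, 0.198] pointing down, gripper open.
Joint ranges: [-179.16, 179.16], [-48.56, 103.87], [-65.8, 70.77], [-126.05, 130.52], [-82.76, 87.17], [-180, 180]. Speed limits (degrees/s): [127.2, 127.2, 147.25, 180, 180, 180].

### API

Orientations are given as [roll, pitch, yaw] about the fixed x, y, z axes, in that order (R = Rz(yaw) Ry(pitch) Rx(roll)).
In Python, from workcell import bot, camera, camera_model, ticket gives the robot as it stands.
- The arm moves only by the tool send_rows, never from a script. Its argument "targets" is text: rows parted by semicolons, each of 5 numbers parted by spaces: the shift along the tool's x, y, z in mm, then the turn about the tool's z in degrees, then the closure in counts, from 0 (fully open) to 255 (shut). A call has 1 to 20 rows; each row is the pose to reach, as a shift and turn from the pose commanded when the call began, along the tool's axes at that moment; what a row does not reach only later rows make up. A row lasts 1/8 s, in which the tool goes at most 62.5 mm and 10.7 degrees, less where a joint would pass 70% of its speed; a pose out of reach is approached as far as the arm can. A call with a gripper value outside its range is refused whole. The fingers move at their own pace and stop on an object; "newtons" is the grip in N (left out, the last holds). Time passes only in rows, so rows that repeat a pose let the fingers close. It gives the time, the measured TCP pose, the force, the opening and the grip force at its end, in the units of the state.
- bot.get_obs(): the state, without advancing time (a new reading comes with each control period).
- camera(name): name is "side" or "top"; returns the picture (420x560x3 uint8, blue, green, red); there is no depth.
- camera_model(name): a dict with "K" (3x3 intrinsics, pixels), "pose" (4x4, takes a point from camera to world coordinates). Camera axes: x right, y down, z forward; pixel columns grow to the right and rows downward; lengths in m; the calibration is good to about 2 mm. A picture is of the moment at which its call begins. camera_model takes no time and is no camera call.
- ticket.job_done(): hands the job in; it is judged then, once.
The state is a dict: "time": time; "q": joint angles; "qd": joint speeds; "joint_efforts": joint torques, N m; "ee_pos": TCP position; "tcp_rot": TCP orientation; "wrist_force": force on the tool from outside, world axes, zero at the start; "torque": the same for the moment, N m; "opening": finger opening in m; "grasp_force": force on a finger pad.
Only numpy, scipy, OpenCV 4.12 (cv2) and the standard library are available. Lean on these libraries where they do the work, as an engineer would, in place of code of your own. Each camera call takes 0.05 s, during which the arm holds its last target. There are 200 camera calls.

### The job

Clamp the core insert lengthways in the small vise: hold the quick-release lever down and slide the moving jaw gently up until the insert is just nipped against the fixed jaw, let the lever spring back up so that the carriage locks there, then turn the crank of its screw clockwise until the insert is firmly hand-tight but not crushed. Leave the lever up, and leave the things lying about where they are.

Things in the scene. Friction and masses are not known exactly. Their poses are not given: they have to be found in the camera images.
- vise: small grey vise fixed to the bench; bed 200 x 80 x 20 mm. Origin on the bench under the bed (10 mm from the bed's middle towards the fixed jaw), x along the bed towards the fixed jaw (closing direction), z up. The bed's top is at z = 20 mm. The fixed jaw's gripping face is at x = +60 mm; it is 80 mm wide and rises to z = 74 mm.
- fixed_jaw: fixed jaw; origin in its gripping face, at the height of the bed's top; axes as the vise's (x points away from the insert)
- jaw: moving jaw, a block 72 mm wide (y) and 14 mm thick (x) that rises to about z = 75 mm over the bench, axes as the vise's, origin in its gripping face at the height of the bed's top. Spring-backed: gives 1 mm for each 20 N. Hand-tight is a clamping force of 12 to 38 N (best 24 N, about 0.4 rad of the screw beyond a light nip of about 5 N); above 45 N the insert is damaged
- jaw_face (a point): centre of the moving jaw's gripping face, 34 mm above the bench; with the insert nipped it lies at about x = +10 mm in the vise's frame
- insert: loose steel core insert, 36 x 50 x 25 mm, 0.3 kg, with a step in its top; lies on the bed between the jaws with its 50 mm length (its own y) along the vise's x, 2 to 10 mm short of the fixed jaw and a little askew; origin at the centre of its underside. The jaw pushes it up to the fixed jaw (about 2 N) and squares it
- carriage (a joint): slide of the carriage along the bed, m, grows as the jaw closes. The carriage is a 44 x 56 x 68 mm grey block (top 88 mm above the bench) with the lever on its -y side, the screw with its crank behind it (-x) and the moving jaw before it (+x). With the lever down it slides against about 2.5 N; with the lever up it is locked at any place, both ways (holds 40 N). It can creep back 1 mm while the lever rises
- lever (a joint): angle of the quick-release lever, rad: about 0 up (locked; within 0.05), 0.26 fully down, at its stop. Only beyond 0.15 is the carriage quite free: hold it beyond 0.18 while sliding. Sprung: about 8 N down on the tab starts it, about 20 N takes it there; the tab goes down up to 11 mm
- lever_tab (a point): middle of the top edge of the lever's upright tab. The lever's hinge runs along the vise's x, 42 mm inwards (+y) and 17 mm lower; its end is a flat paddle, 44 (x) by 34 mm (y), with the tab upright across it: 8 mm thick in x, 30 mm long in y, rising 25 mm above the paddle. It can be pinched from above across its 8 mm, pressed down and pushed along x
- screw (a joint): angle of the screw, rad, grows as it tightens; it starts between 0 and 1 and stops at 5. It moves the jaw 16 mm per turn (2.55 mm per rad) forward out of the carriage. It stays where it is left. Turning it takes 0.12 N m of friction, and 0.00255 N m more for each newton of clamping force. Once both jaws bear, the clamping force grows by 50 N per rad
- screw_axis (a point): point on the screw's axis (parallel to the vise's x) in the plane of the crank grip's middle, 37 mm behind the carriage's back, 70 mm above the bench; axes as the vise's. Tightening turns clockwise as seen from the crank's end looking along +x: the top of the circle moves towards the vise's -y
- crank_handle (a point): middle of the crank's revolving grip, a black cylinder 14 mm thick and 36 mm long, parallel to the screw's axis and 38 mm from it, free at its -x end. At screw angle 0 it lies 1.2 rad from straight up towards the vise's +y; tightening brings it up and over the top towards -y. Pinch it from above across the vise's y and lead it round; it spins freely on its pin
- gauge: bystander: ground gauge block, 30 x 14 x 30 mm, beside the vise; origin under its centre
- bush: bystander: steel guide bushing, 32 mm across, 34 mm high, beside the vise; origin under its centre
- pin: bystander: ground guide pin lying down, 18 mm thick, 85 mm long; origin under its centre
Things that resemble listed ones, but are neither listed nor needed, are in the scene too. What is shaped like the insert but green is not meant.

How it is judged (in metres and radians):
On the way, in this order (a step that is already met when the one before it is completed fails the run):
1. with the lever held down, the jaw is slid up until it nips the insert lightly against the fixed jaw (value of joint lever above 0.15 rad and contact force between jaw and insert above 1.5 N and contact force between fixed_jaw and insert above 1 N), for 0.1 s.
2. the lever is let up with the jaw still within 3 mm of the nipped insert and not yet tight (value of joint lever below 0.08 rad and x of jaw_face in the frame of vise above 0.007 m and contact force between jaw and insert below 12 N), for 0.1 s.
3. the screw is turned until the insert is clamped with 12 to 38 N between both jaws (value of joint lever below 0.08 rad and contact force between jaw and insert between 12 and 38 N and contact force between fixed_jaw and insert above 12 N), for 0.2 s.
At the end, for the whole second after the job is handed in: The lever is up (under 0.08 rad), the insert lies on the bed (within 4 mm), square to the jaws (within 0.05 rad), at rest, and is clamped by each jaw with 12 to 38 N (all of step 3 and contact force between fixed_jaw and insert below 38 N and z of insert in the frame of vise below 0.024 m and angle between the y axis of insert and the x axis of vise, either way round below 0.05 rad and linear speed of insert below 0.01 m/s); the robot touches nothing.
It fails at once if the insert is struck or pressed with more than 12 N by the moving jaw while the lever is down (value of joint lever above 0.12 rad and contact force between jaw and insert above 12 N).
It fails at once if the insert is overtightened: more than 45 N (contact force between jaw and insert above 45 N).
It fails at once if the robot pushes the insert itself (over 3 N) (contact force between the arm and insert above 3 N).
It fails at once if the gauge block, bushing or guide pin is moved by more than 15 mm (distance of any of gauge, bush, pin from where it was at the start of the episode above 0.015 m).
It also fails if it takes over 64 s, if anything falls off the work surface, if the arm or the gripper's body presses on something with over 40 N, if the wrist force passes 120 N, or if a joint passes its speed limit or range.

## Working session

There is one attempt and no reset: what is moved stays moved. The work goes in short steps, Python scripts to look and compute and a tool call to move; the robot and the scene stay as the last step left them, time stands still between calls to the robot, and variables do not carry over. Pictures are saved under pics/ and viewed, at most 10 in all, crops included, and the job is handed in when it is done.

Besides the shell and the picture viewer there is one more tool, called after "Request:" by a JSON object that holds its "name" and its "arguments", one argument or row to a line. send_rows: Moves the arm, as the interface text tells. Its arguments: {"type":"object","properties":{"targets":{"type":"string"},"newtons":{"type":"number"}},"required":["targets"]}

```bash
mkdir -p pics
python3 - <<'E'
from workcell import bot,camera,camera_model
import cv2
for n in("top","side"):
    cv2.imwrite(f"pics/{n}0.png",camera(n)); m=camera_model(n); print(n,m["K"].tolist() if hasattr(m["K"],'tolist') else m["K"],m["pose"])
print(bot.get_obs(),bot.hold_point_z)
E
```

```text
top [[476.8725507091853, 0.0, 273.5941510521825], [0.0, 476.8725507091853, 212.16773113647994], [0.0, 0.0, 1.0]] [[-0.02233914 -0.98527068  0.16953655  0.20719312]
 [-0.99962618  0.02468653  0.01175041  0.34347498]
 [-0.0157626  -0.16921068 -0.98545385  1.14828012]
 [ 0.          0.          0.          1.        ]]
side [[510.90216484749124, 0.0, 272.0447431125215], [0.0, 510.90216484749124, 215.34886280838313], [0.0, 0.0, 1.0]] [[-0.98445666 -0.08805999  0.15195564  0.26464698]
 [-0.17504585  0.56234112 -0.80816546  1.13118258]
 [-0.01428386 -0.82220308 -0.569015    0.63974411]
 [ 0.          0.          0.          1.        ]]
{'time': 0.1, 'q': array([-7.47137972e+01,  5.00778818e+00,  1.00401930e+01,  9.50988804e+01,
        3.16207134e-03,  8.99996669e+01]), 'qd': array([ 0.00058607, -0.00771644,  0.17370873, -0.01182199,  0.00175298,
        0.04453725]), 'joint_efforts': array([-9.00413670e-04, -5.21558583e+01,  4.65656519e+01,  1.60427060e-02,
       -1.37310758e-05,  2.37042156e-05]), 'ee_pos': array([ 0.14495812, -0.53031277,  0.19726626]), 'tcp_rot': array([-1.79933524e+02, -3.16245572e-03,  1.52865323e+01]), 'wrist_force': array([-0.12203932,  0.34789706,  0.1731868 ]), 'torque': array([ 0.00337636, -0.00446869, -0.04612964]), 'grasp_force': 0.0, 'opening': 0.08518254865001626} 0.0187
```

View pics/top0.png

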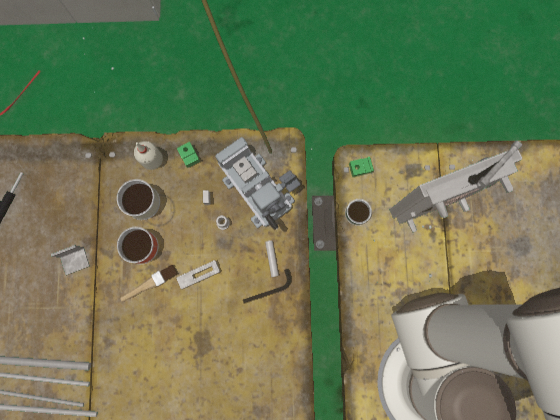

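View pics/side0.png

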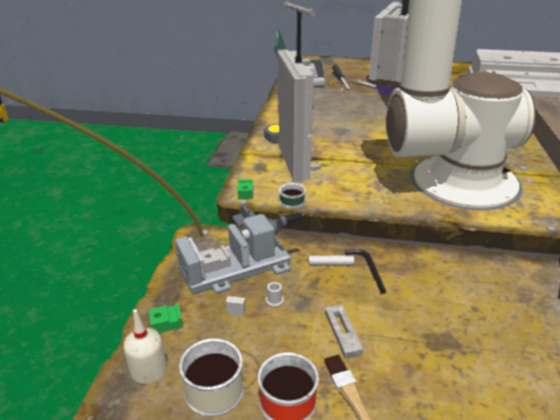

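The vise is at about (255,185) in the top view, with its fixed jaw at the upper left, and at about (232,250) in the side view. I'll zoom in on both.

Run:
```python
import cv2
a=cv2.imread("pics/top0.png")[130:240,195:315]; cv2.imwrite("pics/topz.png",cv2.resize(a,None,fx=5.4,fy=5.4,interpolation=3))
a=cv2.imread("pics/side0.png")[195:315,165:315]; cv2.imwrite("pics/sidez.png",cv2.resize(a,None,fx=5,fy=5,interpolation=3))
```

```text
(no output)
```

View pics/topz.png

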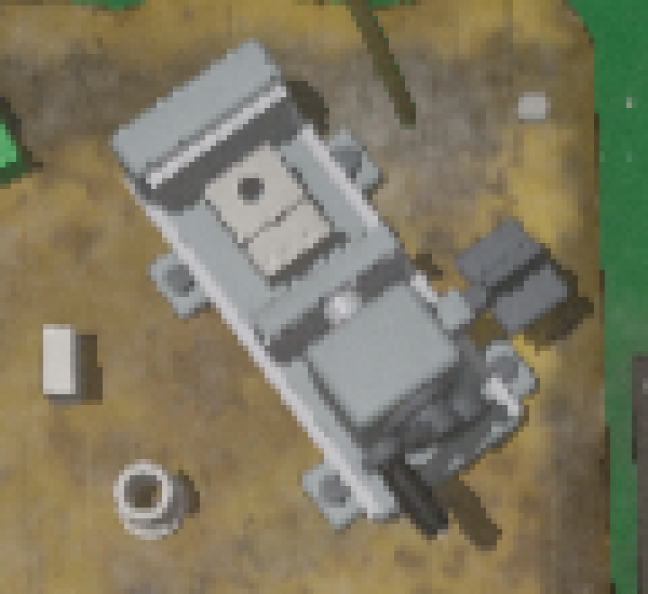

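View pics/sidez.png

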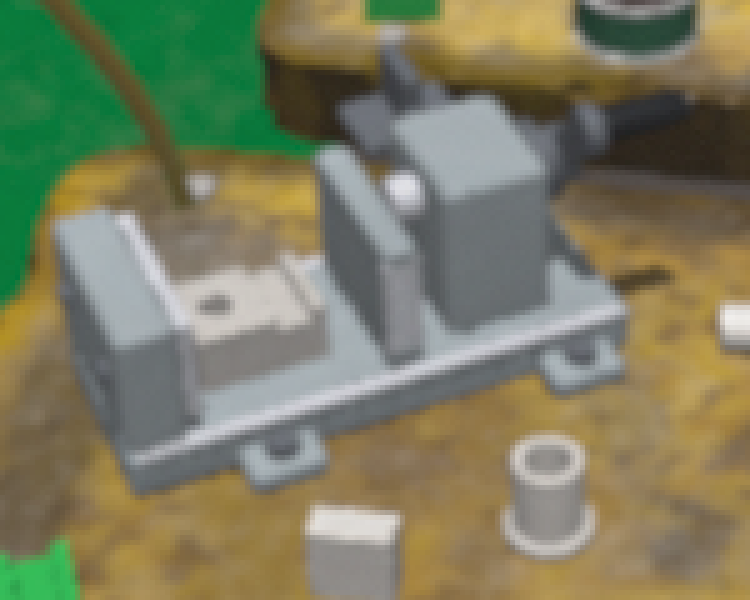

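The bed runs from the fixed jaw, at (112..285,40..180) in the top crop, to the crank grip at (425,510). The paddle and tab are at about (515,275), on the -y side. I'll fit the vise pose from clicked corners in both views and overlay the model.

```bash
cat > fit.py <<'E'
import numpy as np,cv2
from scipy.optimize import least_squares
from workcell import camera_model
M={n:camera_model(n) for n in("top","side")}
def proj(n,P):
    T=np.linalg.inv(np.array(M[n]["pose"])); p=T[:3,:3]@np.asarray(P,float)+T[:3,3]; q=np.array(M[n]["K"])@p; return q[:2]/q[2]
def pix(n,u,v):
    return np.array([195+(u+.5)/5.4-.5,130+(v+.5)/5.4-.5]) if n=="top" else np.array([165+(u+.5)/5-.5,195+(v+.5)/5-.5])
def w(p,P): # vise (mm) -> world m
    c,s=np.cos(p[2]),np.sin(p[2]); x,y,z=np.array(P)/1e3
    return np.array([p[0]+c*x-s*y,p[1]+s*x+c*y,z])
# clicks: image,u,v,(x,y,z) vise mm; x as (kind,offset): V fixed, J jaw face, C carriage front
obs=[("top",112,132,"V",85,40,74,0),("top",148,178,"V",60,40,74,1),("top",283,85,"V",60,-40,74,1),
("top",372,517,"V",-110,40,20,1),("side",625,312,"V",-110,40,20,1),("side",137,458,"V",90,40,20,1),
("side",120,345,"V",85,40,74,0),("side",183,330,"V",60,40,74,1),
("side",320,155,"J",0,-36,75,1),("side",385,258,"J",0,36,75,1),("side",415,247,"J",-14,36,75,1),("top",385,228,"J",0,-36,75,1),("top",250,325,"J",0,36,75,1),
("top",305,345,"C",0,28,88,1),("top",405,275,"C",0,-28,88,1),("top",460,345,"C",-44,-28,88,1),("top",360,437,"C",-44,28,88,1),
("side",395,122,"C",0,-28,88,1),("side",500,97,"C",-44,-28,88,1),("side",545,172,"C",-44,28,88,1),("side",440,195,"C",0,28,88,1)]
def X(p,k,x): return x+{"V":0,"J":p[3]*1e3,"C":p[4]*1e3}[k]
def res(p):
    return np.concatenate([wt*(proj(n,w(p,(X(p,k,x),y,z)))-pix(n,u,v)) for n,u,v,k,x,y,z,wt in obs])
def tri(c): # clicks [(img,u,v)] full px -> world
    f=lambda P:np.concatenate([proj(n,P)-np.array([u,v]) for n,u,v in c])
    r=least_squares(f,[.5,.35,.07]); return r.x,r.fun
E
cat > run.py <<'E'
from fit import *
r=least_squares(res,[.52,.36,.6,-.03,-.05],loss="soft_l1"); p=r.x
print(p[:2],np.degrees(p[2]),p[3:]*1e3); print(res(p).reshape(-1,2).round(1).tolist())
np.save("p.npy",p)
for n,f,o,s in(("top","topz",(195,130),5.4),("side","sidez",(165,195),5)):
    im=cv2.imread("pics/%s0.png"%n); h=(110,120) if n=="top" else (120,150)
    a=im[o[1]:o[1]+h[0],o[0]:o[0]+h[1]]; a=cv2.resize(a,None,fx=s,fy=s,interpolation=3); a=cv2.convertScaleAbs(a,alpha=1.5)
    def L(A,B,c):
        q=[tuple(int(t) for t in ((proj(n,w(p,P))-o+.5)*s)) for P in(A,B)]; cv2.line(a,*q,c,1)
    def box(x0,x1,y0,y1,z,c):
        k=[(x0,y0,z),(x1,y0,z),(x1,y1,z),(x0,y1,z)]
        for i in range(4): L(k[i],k[(i+1)%4],c)
    j,C=p[3]*1e3,p[4]*1e3
    box(-110,90,-40,40,20,(0,0,255));box(60,90,-40,40,74,(0,255,255));box(j-14,j,-36,36,75,(255,0,255));box(C-44,C,-28,28,88,(0,255,0))
    for th in(0,.5,1.):
        y,z=38*np.sin(1.2-th),70+38*np.cos(1.2-th); L((C-81-18,y,z),(C-81+18,y,z),(0,0,255))
    cv2.imwrite(f"pics/{f}1.png",a)
t=cv2.imread("pics/topz1.png");sd=cv2.imread("pics/sidez1.png")
c=np.hstack([cv2.resize(t,(400,367)),cv2.copyMakeBorder(cv2.resize(sd,(400,320)),0,47,0,0,0)])
# zooms of the lever
T=cv2.convertScaleAbs(cv2.imread("pics/top0.png")[160:200,272:312],alpha=1.8);S=cv2.convertScaleAbs(cv2.imread("pics/side0.png")[198:228,228:308],alpha=1.8)
b=np.hstack([cv2.resize(T,(225,225),interpolation=0),cv2.resize(S,(575,216),interpolation=0) if 0 else cv2.copyMakeBorder(cv2.resize(S,(575,216),interpolation=0),0,9,0,0,0)])
cv2.imwrite("pics/ov.png",np.vstack([c,b]))
E
python3 run.py
```

```text
[0.48410331 0.41081332] 33.79775989802806 [-15.20376115 -41.52063507]
[[-0.0, 0.0], [-1.5, 0.3], [1.7, -1.6], [-0.4, -0.2], [1.2, 0.0], [-2.8, 0.7], [0.0, -0.0], [1.4, -1.6], [-0.0, -0.9], [0.6, -0.2], [1.8, -0.0], [-0.2, -1.8], [-0.8, -2.3], [-2.0, 0.0], [-0.4, -0.9], [0.5, 1.6], [-1.2, -1.4], [-0.9, -1.1], [-0.4, -1.6], [2.5, -1.0], [1.3, 0.4]]
```

View pics/ov.png

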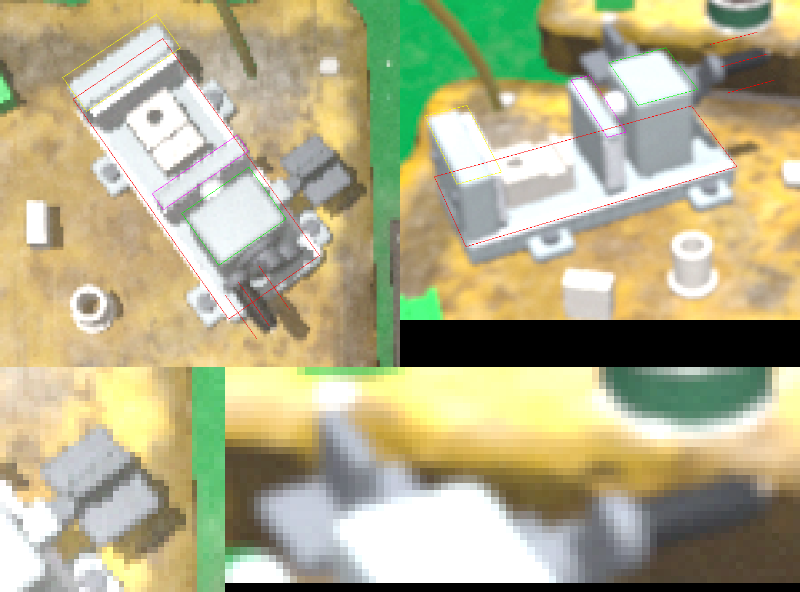

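```bash
cat > run2.py <<'E'
from fit import *
import fit
keep=[o for i,o in enumerate(obs) if o[-1] and i not in(5,11,12)]
def res6(q,zf=True,sf=True):
    out=[]
    for n,u,v,k,x,y,z,wt in keep:
        P=w(q,(X(q,k,x),y,z)); P[2]+=q[5]
        out.append(proj(n,P)-pix(n,u,v))
    return np.concatenate(out)
for f in(lambda q:res6(q),lambda q:res6(np.r_[q[:5],0])):
    r=least_squares(f,[.48,.41,.6,-.015,-.04,0],loss="soft_l1");q=r.x
    print(q[:2].round(4),np.degrees(q[2]).round(2),(q[3:]*1e3).round(1))
    for o,e in zip(keep,f(q).reshape(-1,2).round(1)): print(o[0],o[3:7],e,end=";")
    print()
# per-view free checks: independent triangulation of carriage top corners
F=lambda n,u,v:(n,*pix(n,u,v))
A=[o for o in obs if o[3]=="C"]
for a in A[:4]:
    for b in A[4:]:
        if a[4:7]==b[4:7]: print(a[4:7],tri([F(*a[:3]),F(*b[:3])])[0].round(4))
# fixed jaw / bed corner
print(tri([F("top",372,517),F("side",625,312)])[0],tri([F("top",112,132),F("side",120,345)])[0],tri([F("top",148,178),F("side",183,330)])[0])
# bench-level features: bush & gauge
E
python3 run2.py
```

```text
[0.4858 0.41  ] 33.83 [-15.5 -42.7  -2.9]
top ('V', 60, 40, 74) [-1.  -0.1];top ('V', 60, -40, 74) [ 2.2 -1.9];top ('V', -110, 40, 20) [-0.  -0.7];side ('V', -110, 40, 20) [0.3 0.8];side ('V', 60, 40, 74) [ 0.7 -0.8];side ('J', 0, -36, 75) [-0.6 -0.1];side ('J', 0, 36, 75) [-0.   0.6];side ('J', -14, 36, 75) [1.2 0.8];top ('C', 0, 28, 88) [-1.3 -0. ];top ('C', 0, -28, 88) [ 0.3 -0.9];top ('C', -44, -28, 88) [1.2 1.5];top ('C', -44, 28, 88) [-0.4 -1.6];side ('C', 0, -28, 88) [-1.  -0.4];side ('C', -44, -28, 88) [-0.6 -0.9];side ('C', -44, 28, 88) [ 2.3 -0.3];side ('C', 0, 28, 88) [1.1 1.2];
[0.4851 0.4119] 34.05 [-15.1 -43.    0. ]
top ('V', 60, 40, 74) [-2.  0.];top ('V', 60, -40, 74) [ 1.1 -2. ];top ('V', -110, 40, 20) [-0.7 -0.7];side ('V', -110, 40, 20) [0.5 0.2];side ('V', 60, 40, 74) [ 0.8 -1.2];side ('J', 0, -36, 75) [-0.9 -0.6];side ('J', 0, 36, 75) [-0.2  0.1];side ('J', -14, 36, 75) [1.1 0.3];top ('C', 0, 28, 88) [-2.1  0.1];top ('C', 0, -28, 88) [-0.5 -0.9];top ('C', -44, -28, 88) [0.5 1.5];top ('C', -44, 28, 88) [-1.1 -1.4];side ('C', 0, -28, 88) [-0.9 -1. ];side ('C', -44, -28, 88) [-0.5 -1.6];side ('C', -44, 28, 88) [ 2.6 -1. ];side ('C', 0, 28, 88) [1.4 0.5];
(0, 28, 88) [0.4363 0.4066 0.0852]
(0, -28, 88) [0.4638 0.3637 0.0851]
(-44, -28, 88) [0.4298 0.3409 0.0853]
(-44, 28, 88) [0.3996 0.3843 0.0831]
[0.37180918 0.38189366 0.01886006] [0.53372154 0.48980819 0.07094808] [0.51510469 0.47484572 0.06755632]
```

Run:
```python
from fit import *
P,r=tri([("top",289.4,177.2),("side",245,208.2)]);print(P,r)
p=[.486,.4095,np.radians(33.5)]
def tov(P):
    d=P[:2]-np.array(p[:2]);c,s=np.cos(p[2]),np.sin(p[2]);return np.array([c*d[0]+s*d[1],-s*d[0]+c*d[1],P[2]])*1e3
print("tab in vise",tov(P).round(1))
# paddle centre from top view at several z
for n,u,v,zs in(("top",272+100/5.625,160+(486-367)/5.625,(.045,.055)),):
    m=M[n];d=np.array(m["pose"])[:3,:3]@np.linalg.inv(m["K"])@[u,v,1];o=np.array(m["pose"])[:3,3]
    for z in zs: print("paddle",z,tov(o+d*(z-o[2])/d[2]).round(1))
# grip centre: top crop (425,510)-ish ends (395,465),(437,528); side grip ends (612,122),(690,98)
G,r=tri([("top",*pix("top",417,497)),("side",*pix("side",650,112))]);g=tov(G);print("grip",g.round(1),r, "phi",np.arctan2(g[1],g[2]-68))
```

```text
[0.47177366 0.31797215 0.07857814] [ 0.01212291  0.11130666 -0.0932922  -0.02248414]
tab in vise [-62.4 -68.5  78.6]
paddle 0.045 [-64.1 -69.   45. ]
paddle 0.055 [-65.9 -67.5  55. ]
grip [-126.4   24.8   97.9] [-0.00624851 -0.12571908  0.10256981  0.020603  ] phi 0.6932795660254386
```

The tab top is at about vise (-64,-68,79) mm and the grip at about (-125,25,99), so the screw is near 0.5 rad. A tall plate stands between the start pose and the vise, so I'll check it before moving over.

Run:
```python
from fit import *
def ray(n,u,v,z):
    m=M[n];d=np.array(m["pose"])[:3,:3]@np.linalg.inv(m["K"])@[u,v,1];o=np.array(m["pose"])[:3,3];return (o+d*(z-o[2])/d[2]).round(3)
for uv in((398,210),(412,222),(440,206),(455,207),(500,170),(520,145),(425,185)): print(uv,[ray("top",*uv,z)[:2].tolist() for z in(0,.2)])
print("plate side base",ray("side",305,178,0)," left",ray("side",290,165,0))
b=ray("side",300,178,0)
for z in(.1,.2,.3,.4): print(z,proj("side",[b[0],b[1],z]),proj("top",[b[0],b[1],z]))
P=np.array([.4704,.3171]); S=np.array([.14496,-.53031])
d=P-S; a=np.radians(15.29); tx=np.array([np.cos(a),np.sin(a)]);ty=np.array([np.sin(a),-np.cos(a)])
print("to tab in tool mm",d@tx*1e3,d@ty*1e3)
for q in([.36,-.2],[.42,0],[.45,.2]): dd=np.array(q)-S;print(q,dd@tx*1e3,dd@ty*1e3)
```

```text
(398, 210) [[0.403, 0.054], [0.368, 0.105]]
(412, 222) [[0.372, 0.022], [0.343, 0.078]]
(440, 206) [[0.41, -0.048], [0.375, 0.02]]
(455, 207) [[0.406, -0.084], [0.372, -0.01]]
(500, 170) [[0.496, -0.203], [0.446, -0.107]]
(520, 145) [[0.559, -0.258], [0.497, -0.154]]
(425, 185) [[0.463, -0.016], [0.419, 0.047]]
plate side base [0.384 0.051 0.   ]  left [ 0.43  -0.008  0.   ]
0.1 [300.66270302 141.13103214] [409.55143578 205.06311504]
0.2 [301.44992622 100.6330963 ] [422.68248568 195.95764607]
0.3 [302.31974756  55.88597891] [438.80705421 184.77638032]
0.4 [303.28588651   6.18389537] [459.08049593 170.71815984]
to tab in tool mm 537.3865483810667 -731.5945593831898
[0.36, -0.2] 294.5326267733023 -261.9111098560322
[0.42, 0] 405.14977405529964 -439.0095195812268
[0.45, 0.2] 486.82881758824294 -624.0190702740048
```

```bash
cat > tl.py <<'E'
import numpy as np
from workcell import bot
def rel(P,pos,yaw):
    a=np.radians(yaw);d=(np.asarray(P,float)-pos)*1e3
    return np.array([d[0]*np.cos(a)+d[1]*np.sin(a),d[0]*np.sin(a)-d[1]*np.cos(a),-d[2]])
E
python3 - <<'E'
from tl import *
o=bot.get_obs();pos=o["ee_pos"];yaw=o["tcp_rot"][2]
az=np.radians([-74.7,-58,-38,-18,2,20,34]);rd=[.55,.43,.34,.285,.28,.32,.5672]
w=[[r*np.cos(a),r*np.sin(a),.45] for a,r in zip(az,rd)]; w[0]=[.145,-.531,.45]
w=np.array(w);w[-1][:2]=[.4704,.3171]
s=np.r_[0,np.cumsum(np.linalg.norm(np.diff(w,axis=0),axis=1))];t=np.linspace(0,s[-1],18)
W=np.c_[[np.interp(t,s,w[:,i]) for i in range(3)]].T
for i,P in enumerate(W): print(rel(P,pos,yaw).round().astype(int).tolist(),end=" ")
print(s[-1]/17)
E
```

```text
[0, 1, -253] [37, -40, -253] [73, -81, -253] [110, -122, -253] [141, -168, -253] [168, -216, -253] [195, -263, -253] [215, -315, -253] [230, -367, -253] [248, -419, -253] [267, -471, -253] [291, -521, -253] [316, -570, -253] [358, -604, -253] [403, -636, -253] [448, -668, -253] [493, -700, -253] [537, -732, -253] 0.05504682031032864
```

Request:
{"name": "send_rows", "arguments": {
  "targets": "0 0 -60 0 130; 0 0 -120 0 130; 0 0 -180 0 130; 0 0 -240 0 130; 0 0 -253 0 130; 0 0 -253 0 130"
}}

```text
time: 0.85
ee_pos: [0.1448, -0.5298, 0.4468]
tcp_rot: [179.3, -0.0, 15.3]
wrist_force: [0.0, -0.1, -0.3]
opening: 0.0421
grasp_force: 0.0
```

Request:
{"name": "send_rows", "arguments": {
  "targets": "37 -40 0 -6 130; 73 -81 0 -12 130; 110 -122 0 -20 130; 141 -168 0 -28 130; 168 -216 0 -36 130; 195 -263 0 -44 130; 215 -315 0 -52 130; 230 -367 0 -60 130; 248 -419 0 -68 130; 267 -471 0 -76 130; 291 -521 0 -84 130; 316 -570 0 -92 130; 358 -604 0 -98 130; 403 -636 0 -104 130; 448 -668 0 -108.2 130; 493 -700 0 -108.2 130; 537 -732 0 -108.2 130; 537 -732 0 -108.2 130; 537 -732 0 -108.2 130; 537 -732 0 -108.2 130"
}}

```text
time: 3.35
ee_pos: [0.4774, 0.3244, 0.435]
tcp_rot: [179.0, 0.3, 123.5]
wrist_force: [-0.2, -0.7, 1.1]
opening: 0.0418
grasp_force: 0.0
```

Request:
{"name": "send_rows", "arguments": {
  "targets": "0 0 60 0 130; 0 0 120 0 130; 0 0 180 0 130; 0 0 240 0 130; 0 0 290 0 130; 0 0 320 0 130; 0 0 320 0 130; 0 0 320 0 130; 0 0 320 0 130"
}}

```text
time: 4.47
ee_pos: [0.4852, 0.3277, 0.1184]
tcp_rot: [178.7, 0.3, 123.5]
wrist_force: [-0.4, -0.5, 0.4]
opening: 0.0415
grasp_force: 0.0
```

Run:
```python
from workcell import *
import cv2,numpy as np
o=bot.get_obs();print(o["ee_pos"],o["tcp_rot"])
t=camera("top")[150:210,260:320];s=camera("side")[180:240,220:280]
cv2.imwrite("pics/a1.png",np.hstack([cv2.convertScaleAbs(cv2.resize(x,(400,400),interpolation=3),alpha=1.5) for x in(t,s)]))
```

```text
[0.48523932 0.32771552 0.11838051] [178.68777876   0.31070004 123.47956991]
```

View pics/a1.png

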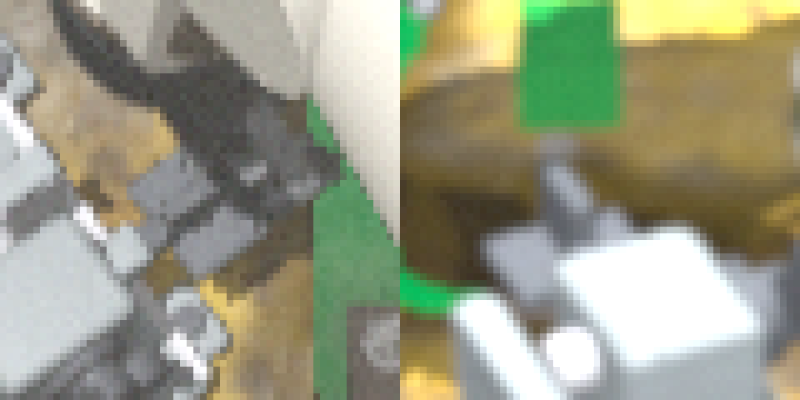

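Run:
```python
from fit import *
from workcell import camera,bot
P=bot.get_obs()["ee_pos"]
print(P,proj("side",P),proj("top",P),proj("side",P+[0,0,.1]),proj("top",P+[0,0,.1]))
t=camera("top")[60:240,200:400];s=camera("side")[40:260,160:340]
cv2.imwrite("pics/a2.png",np.hstack([cv2.resize(x,(400,400),interpolation=3) for x in(t,s)]))
```

```text
[0.4849375  0.32755764 0.11716535] [236.2240417  193.64496384] [285.23982657 167.50000863] [233.2263732  146.81586733] [285.65036479 154.56961929]
```

View pics/a2.png

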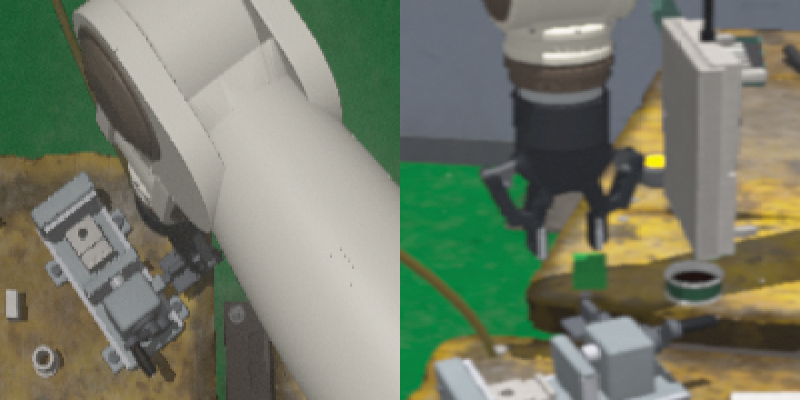

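```bash
python3 - <<'E'
from fit import *
print("base",proj("side",[0,0,0]),proj("top",[0,0,0]))
s=cv2.imread("pics/a2.png")
for c in([("side",236.5,178),("top",301.5,172)],[("side",236.5,178),("top",297,170)]): print(tri(c))
E
python3 - <<'E'
from workcell import bot
import numpy as np
o=bot.get_obs();print(o["q"],o["ee_pos"],o["joint_efforts"])
E
```

```text
base [465.04992042 179.52519199] [433.39717932 382.39877457]
(array([0.48253109, 0.29334254, 0.12958016]), array([ 4.62551337,  1.15447592, -0.64608241, -5.31579561]))
(array([0.48241899, 0.30309459, 0.1359837 ]), array([ 3.39255802,  0.85028092, -0.48259659, -3.9212143 ]))
[34.21749723  7.61015075  3.85490611 85.13945501 -0.33085253 90.72391075] [0.4844535  0.32722714 0.11583516] [-2.19237548e-02 -5.61204064e+01  4.76398873e+01 -1.86645747e-01
 -1.91825896e-02 -1.42168619e-04]
```

Run:
```python
from workcell import camera
import cv2,numpy as np
t=camera("top")[145:200,262:328];s=camera("side")[120:200,205:265]
cv2.imwrite("pics/a3.png",np.hstack([cv2.convertScaleAbs(cv2.resize(x,(400,400),interpolation=3),alpha=2) for x in(t,s)]))
```

```text
(no output)
```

View pics/a3.png

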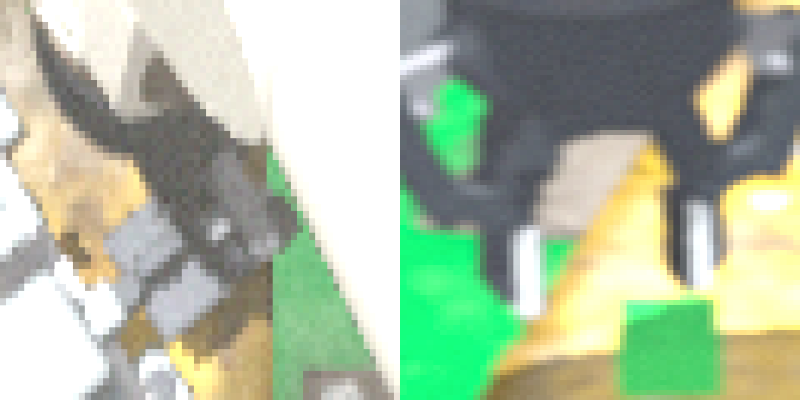

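The side view shows the finger tips at about (224,184) and (249,177), higher than the reported TCP would project. The arm is also still drifting, so I'll let it settle and read it again.

Request:
{"name": "send_rows", "arguments": {
  "targets": "0 0 0 0 130; 0 0 0 0 130; 0 0 0 0 130; 0 0 0 0 130; 0 0 0 0 130; 0 0 0 0 130"
}}

```text
time: 5.52
ee_pos: [0.4838, 0.3268, 0.1143]
tcp_rot: [179.0, 0.3, 123.5]
wrist_force: [-0.1, 0.3, 0.3]
opening: 0.0421
grasp_force: 0.0
```

Run:
```python
from workcell import *
from fit import proj
import cv2,numpy as np
from scipy.spatial.transform import Rotation as R
o=bot.get_obs();print(o["ee_pos"],o["tcp_rot"],o["q"],o["qd"])
r=R.from_euler("xyz",o["tcp_rot"],degrees=True).as_matrix()
for y in(-.022,.022):
    P=o["ee_pos"]+r@[0,y,-.006]; print(y,proj("side",P),proj("top",P))
# white pads detection in side view
s=camera("side");g=s[150:200,212:262].min(2)
n,l,st,c=cv2.connectedComponentsWithStats((g>150).astype(np.uint8))
for a,b in zip(st[1:],c[1:]): print(a[:2]+[212,150],a[2:],b.round(1)+[212,150])
```

```text
[0.48375708 0.32677552 0.11434274] [179.01522866   0.31447587 123.48459014] [34.21717638  7.63390712  3.71881483 85.10422167 -0.32699429 90.72708511] [-0.0818383  -0.08388168 -0.02807408 -0.0325779  -0.0570816  -0.12514056]
-0.022 [247.60277523 189.70570992] [291.3276796  175.60579408]
0.022 [226.00803347 194.475488  ] [279.96757979 159.79152653]
[259 159] [3 2 6] [260.  159.5]
```

Request:
{"name": "send_rows", "arguments": {
  "targets": "0 0 0 0 255; 0 0 0 0 255; 0 0 0 0 255; 0 0 0 0 255"
}}

```text
time: 6.08
ee_pos: [0.4837, 0.3268, 0.1143]
tcp_rot: [179.0, 0.3, 123.5]
wrist_force: [0.5, -0.7, 0.3]
opening: 0.0001
grasp_force: 0.0
```

Run:
```python
from workcell import *
from fit import proj
import cv2,numpy as np
o=bot.get_obs();P=o["ee_pos"];print(P,o["opening"],proj("side",P),proj("top",P))
t=camera("top");s=camera("side");cv2.imwrite("pics/tc.png",t);cv2.imwrite("pics/sc.png",s)
A=[]
for n,im,(r0,r1,c0,c1) in(("top",t,(150,200,270,320)),("side",s,(160,220,215,265))):
    b=cv2.imread(f"pics/{n}0.png");d=cv2.absdiff(im,b).max(2)[r0:r1,c0:c1]
    x=cv2.resize(cv2.convertScaleAbs(im[r0:r1,c0:c1],alpha=2.2),(400,300),interpolation=0)
    y=cv2.resize(cv2.cvtColor((d>25).astype(np.uint8)*255,cv2.COLOR_GRAY2BGR),(400,300),interpolation=0)
    A.append(np.vstack([x,y]))
cv2.imwrite("pics/a4.png",np.hstack(A))
```

```text
[0.48373854 0.32678546 0.1143091 ] 7.266891114755954e-05 [237.00479611 194.74106895] [285.58894692 168.34548984]
```

View pics/a4.png

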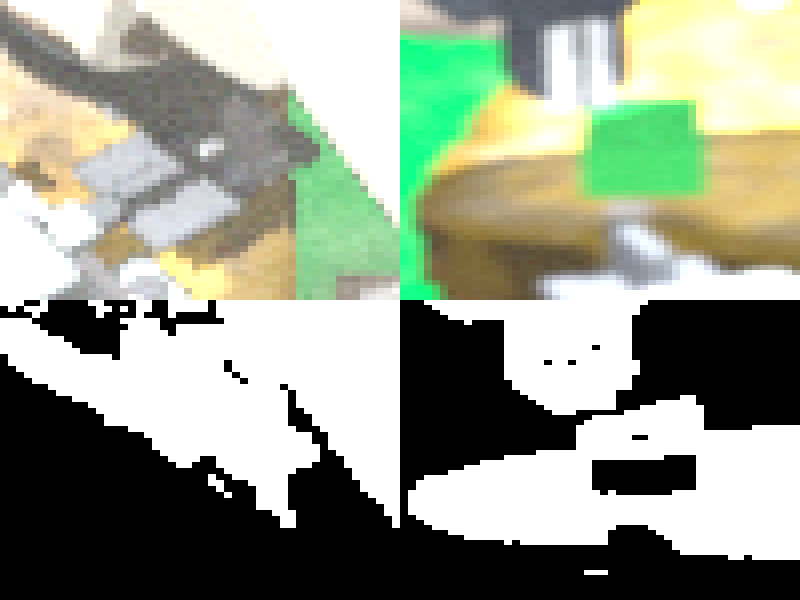

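Run:
```python
from fit import *
P,r=tri([("top",295.5,174.5),("side",236.2,182.4)]);print(P,r)
for Q in([.4704,.3171,.131],[.4838,.3268,.1143]): print(proj("top",Q),proj("side",Q))
```

```text
[0.47917848 0.306744   0.12757806] [-0.71361048 -5.94654086  5.11427266  1.27112412]
[290.23113045 172.14887866] [244.48808361 185.26895765]
[285.58167282 168.32004398] [236.97216944 194.74645728]
```

Request:
{"name": "send_rows", "arguments": {
  "targets": "4 -15 0 0 130; 4 -15 0 0 130; 4 -15 10 0 130; 4 -15 20 0 130; 4 -15 25 0 130; 4 -15 30 0 130; 4 -15 30 0 130; 4 -15 30 0 130"
}}

```text
time: 7.18
ee_pos: [0.4697, 0.3221, 0.0843]
tcp_rot: [179.0, 0.3, 123.5]
wrist_force: [0.4, 0.3, 0.3]
opening: 0.042
grasp_force: 0.0
```

Run:
```python
from workcell import *
from fit import *
o=bot.get_obs();P=o["ee_pos"];print(P,o["tcp_rot"],proj("side",P),proj("top",P))
t=camera("top");s=camera("side");cv2.imwrite("pics/t5.png",t);cv2.imwrite("pics/s5.png",s)
g=s.min(2)
for r in range(184,216): print(r,' '.join('%3d'%v for v in g[r,222:264]))
```

```text
[0.46969541 0.32206773 0.08429337] [178.99393205   0.31498283 123.48652148] [245.35685645 206.99890462] [287.69239079 177.63762428]
184  36  61  55  50  46  50  44  44  53  84 118 134 131 104  90  84  71  51  40  41  43  38  38  37  39  38  39  37  39  37  38  36  34  38  69 111 135 122  86  66  72  89
185  39  59  51  47  47  48  42  43  52  85 120 136 131 105  92  82  62  42  33  35  35  38  38  38  36  35  38  37  36  35  36  37  37  38  70 111 135 123  88  68  71  83
186  41  56  50  48  47  48  42  43  51  83 120 135 129 104  86  77  61  44  33  34  36  35  36  36  34  37  34  35  37  36  34  37  36  38  69 111 135 124  91  68  69  73
187  56  55  50  50  48  50  45  45  48  81 118 136 129 105  83  70  59  38  35  35  38  35  36  36  37  35  37  36  36  36  37  40  35  39  69 111 134 125  98  65  58  58
188  58  56  55  54  51  50  45  45  50  78 115 135 133 110  85  69  56  38  33  36  34  36  36  36  35  35  39  33  36  35  42  48  41  41  67 108 133 130  99  67  53  54
189  63  64  66  68  66  56  49  44  48  78 114 134 135 112  87  71  59  40  34  35  37  37  35  37  34  35 
[... 3835 characters left out ...]
  28  27  30
212  30  26  27  27  26  26  26  25  27  29  29  27  25  25  29  28  26  30  44  57  61  62  67  73  82  80  75  67  61  61  60  46  34  26  26  27  26  29  33  36  34  32
213  27  27  25  28  28  27  28  29  26  31  28  25  27  30  28  31  34  40  49  58  59  61  64  69  73  75  71  68  65  65  67  63  51  40  34  42  53  65  70  74  70  56
214  27  28  27  29  24  25  29  28  24  25  29  31  33  39  43  48  53  57  63  64  64  62  64  68  71  74  75  78  84  86  86  84  80  73  73  88 107 120 126 127 122 106
215  28  30  27  29  27  26  26  30  26  29  34  42  48  53  55  61  67  74  84  83  79  70  65  68  73  76  82  93 106 113 116 117 122 122 125 135 150 162 164 165 159 145
```

Request:
{"name": "send_rows", "arguments": {
  "targets": "0 0 5 0 130; 0 0 10 0 130; 0 0 14 0 130; 0 0 18 0 130; 0 0 22 0 130; 0 0 24 0 130; 0 0 24 0 130"
}}

```text
time: 8.15
ee_pos: [0.4699, 0.3221, 0.0599]
tcp_rot: [179.0, 0.3, 123.5]
wrist_force: [-0.6, -1.2, -1.2]
opening: 0.0416
grasp_force: 0.0
```

Run:
```python
from workcell import *
from fit import *
o=bot.get_obs();P=o["ee_pos"];print(P,o["wrist_force"],proj("side",P),proj("top",P))
t=camera("top");s=camera("side");cv2.imwrite("pics/t6.png",t);cv2.imwrite("pics/s6.png",s)
A=[]
for im,(r0,r1,c0,c1) in((t,(155,205,270,320)),(s,(180,230,220,270))):
    A.append(cv2.resize(cv2.convertScaleAbs(im[r0:r1,c0:c1],alpha=2.2),(400,400),interpolation=3))
cv2.imwrite("pics/a6.png",np.hstack(A))
```

```text
[0.46989834 0.32207828 0.05990916] [-0.62811434 -1.23157035 -1.23096256] [245.79608751 217.19866701] [287.54629725 180.05816107]
```

View pics/a6.png

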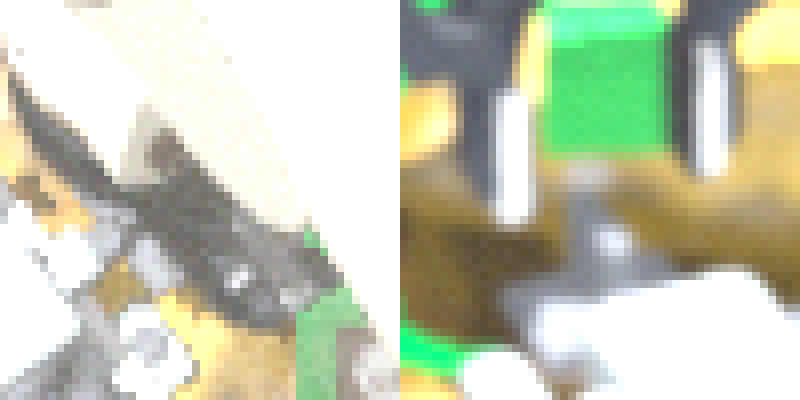

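The views are used up. The side picture shows the tips at about (234,208) and (259,202) either side of the tab, but the gripper looks displaced towards vise -y. I'll shift in part of the way, lower a little and probe by closing.

Request:
{"name": "send_rows", "arguments": {
  "targets": "6 0 0 0 130; 12 0 0 0 130; 12 0 3 0 130; 12 0 6 0 130; 12 0 6 0 130",
  "newtons": 20
}}

```text
time: 8.88
ee_pos: [0.4633, 0.3319, 0.0535]
tcp_rot: [179.1, 0.3, 123.5]
wrist_force: [-0.3, 0.2, -1.0]
opening: 0.0417
grasp_force: 0.0
```

Request:
{"name": "send_rows", "arguments": {
  "targets": "0 0 0 0 180; 0 0 0 0 220; 0 0 0 0 255; 0 0 0 0 255; 0 0 0 0 255",
  "newtons": 20
}}

```text
time: 9.5
ee_pos: [0.4635, 0.3321, 0.054]
tcp_rot: [179.0, 0.3, 123.5]
wrist_force: [-0.2, 0.2, 0.8]
opening: 0.0002
grasp_force: 0.0
```

Run:
```python
from workcell import *
from fit import *
o=bot.get_obs();P=o["ee_pos"];print(P,proj("side",P),proj("top",P))
s=camera("side");t=camera("top");cv2.imwrite("pics/s7.png",s);cv2.imwrite("pics/t7.png",t)
g=s.min(2)
for r in range(190,222): print(r,' '.join('%3d'%v for v in g[r,230:260]))
```

```text
[0.46345969 0.33214515 0.05400389] [248.0057857  222.81976103] [283.30846813 183.42439927]
190  56  46  46  45  47  47  48  46  44  41  40  42  41  43  42  42  41  39  40  40  41  41  42  40  46  54  64  77  82  81
191  69  57  49  46  49  49  48  47  44  43  42  41  42  41  42  43  40  41  40  41  41  42  40  41  50  59  75  82  82  73
192  84  68  58  50  49  50  48  46  45  41  42  40  40  40  43  41  43  40  38  41  42  42  40  41  49  58  68  70  66  58
193  96  83  71  61  51  47  51  46  45  43  42  43  41  42  43  43  43  43  44  48  56  54  47  44  47  58  59  58  56  53
194  99  94  85  74  64  57  59  60  55  43  44  42  41  42  40  46  55  57  58  70  80  79  62  51  49  54  58  58  57  55
195  94  94  94  88  80  75  78  73  61  45  39  43  40  44  48  59  76  80  74  85 100 100  77  57  52  54  60  58  59  56
196  90  93  96  94  88  87  87  79  62  43  38  42  42  45  59  81 100  98  85  88 105 107  84  59  51  56  60  62  61  60
197  86  85  84  81  74  73  70  65  53  44  40  40  42  48  69  94 111 106  86  86 103 105  84  57  51  56  61  61  61  61
198  78  69  64  
[... 2258 characters left out ...]
  63  62  59  59  60  61  65  72  77  86 101 116 123 132 146 159 164 166 172 175
217  29  33  46  58  63  62  62  62  62  62  63  63  59  63  70  81  94 109 122 131 144 157 163 165 170 174 176 175 174 174
218  28  31  42  57  61  63  63  63  62  60  63  61  66  79 104 122 138 152 162 166 169 173 175 174 174 174 174 173 173 174
219  28  26  37  50  60  62  62  62  61  64  65  64  75 106 140 158 166 171 175 175 174 173 174 173 173 173 173 173 172 173
220  24  27  27  41  55  60  62  64  67  78  81  78  87 122 155 169 173 175 173 174 173 173 174 173 172 173 173 173 173 172
221  27  24  27  31  44  57  62  66  81  97 104  96  94 117 146 164 170 172 173 173 173 173 173 173 173 173 172 173 173 172
```

Request:
{"name": "send_rows", "arguments": {
  "targets": "0 0 2 0 255; 0 0 4 0 255; 0 0 4 0 255; 0 0 4 0 255"
}}

```text
time: 10.1
ee_pos: [0.4635, 0.3321, 0.05]
tcp_rot: [179.0, 0.3, 123.5]
wrist_force: [0.3, -1.0, 0.9]
opening: 0.0003
grasp_force: 0.3
```

Request:
{"name": "send_rows", "arguments": {
  "targets": "0 0 2 0 255; 0 0 4 0 255; 0 0 4 0 255; 0 0 4 0 255"
}}

```text
time: 10.6
ee_pos: [0.4643, 0.3316, 0.0476]
tcp_rot: [178.9, 0.4, 123.4]
wrist_force: [-1.9, -7.9, 12.3]
opening: 0.0001
grasp_force: 6.3
```

Request:
{"name": "send_rows", "arguments": {
  "targets": "0 0 -8 0 255; -8 0 -12 0 130; -14 0 -12 0 130; -14 0 -12 0 130; -14 0 -6 0 130; -14 0 0 0 130; -14 0 6 0 130; -14 0 9 0 130; -14 0 9 0 130"
}}

```text
time: 11.72
ee_pos: [0.4713, 0.3205, 0.0368]
tcp_rot: [179.0, 0.3, 123.5]
wrist_force: [-1.3, 0.2, -0.2]
opening: 0.042
grasp_force: 0.0
```

Request:
{"name": "send_rows", "arguments": {
  "targets": "0 0 0 0 180; 0 0 0 0 220; 0 0 0 0 255; 0 0 0 0 255; 0 0 0 0 255"
}}

```text
time: 12.35
ee_pos: [0.4708, 0.32, 0.037]
tcp_rot: [179.1, 0.3, 123.5]
wrist_force: [-2.9, -4.3, 2.3]
opening: 0.0077
grasp_force: 22.3
```

The tab is caught at 7.7 mm opening, so the reported z reads about 29 mm low but x and y are good. Next I'll grip harder and press the lever down.

Request:
{"name": "send_rows", "arguments": {
  "targets": "0 0 0 0 255; 0 0 0 0 255; 0 0 2 0 255; 0 0 4 0 255; -0.5 0 6 0 255; -0.5 0 8 0 255; -1 0 8 0 255; -1 0 8 0 255",
  "newtons": 70
}}

```text
time: 13.35
ee_pos: [0.4721, 0.3187, 0.0319]
tcp_rot: [179.0, 0.4, 123.5]
wrist_force: [-9.1, -13.9, 22.7]
opening: 0.0058
grasp_force: 77.4
```

Request:
{"name": "send_rows", "arguments": {
  "targets": "0 -1 1 0 255; 0 -1 2 0 255; 0 -1 3 0 255; 0 -1 4 0 255; 0 -1 4 0 255; 0 -1 4 0 255"
}}

```text
time: 14.1
ee_pos: [0.4745, 0.3195, 0.0297]
tcp_rot: [178.6, 0.5, 123.4]
wrist_force: [2.0, -9.0, 26.0]
opening: 0.0058
grasp_force: 78.5
```

Request:
{"name": "send_rows", "arguments": {
  "targets": "-1 0 1 0 255; -1 0 2 0 255; -1 0 3 0 255; -1 0 3 0 255; -1 0 3 0 255"
}}

```text
time: 14.72
ee_pos: [0.4757, 0.3194, 0.0273]
tcp_rot: [178.5, 0.4, 123.4]
wrist_force: [2.4, -6.9, 27.7]
opening: 0.0059
grasp_force: 79.9
```

Request:
{"name": "send_rows", "arguments": {
  "targets": "0 1 0 0 255; 0 2 0 0 255; 0 3 0 0 255; 0 4 0 0 255; 0 5 0 0 255; 0 6 0 0 255; 0 7 0 0 255; 0 8 0 0 255; 0 9 0 0 255; 0 10 0 0 255; 0 10 0 0 255"
}}

```text
time: 16.1
ee_pos: [0.4838, 0.325, 0.0274]
tcp_rot: [178.5, 0.4, 123.5]
wrist_force: [2.9, -6.2, 26.6]
opening: 0.0061
grasp_force: 79.7
```

Request:
{"name": "send_rows", "arguments": {
  "targets": "0 0.5 0 0 255; 0 1 0 0 255; 0 1.5 0 0 255; 0 2 0 0 255; 0 2.5 0 0 255; 0 3 0 0 255; 0 3.5 0 0 255; 0 4 0 0 255; 0 4.5 0 0 255; 0 5 0 0 255; 0 5.5 0 0 255; 0 6 0 0 255; 0 6 0 0 255"
}}

```text
time: 17.73
ee_pos: [0.4882, 0.3282, 0.0273]
tcp_rot: [178.5, 0.4, 123.5]
wrist_force: [0.1, -7.9, 27.0]
opening: 0.0061
grasp_force: 79.7
```

Request:
{"name": "send_rows", "arguments": {
  "targets": "0 0.3 0 0 255; 0 0.6 0 0 255; 0 0.9 0 0 255; 0 1.2 0 0 255; 0 1.5 0 0 255; 0 1.8 0 0 255; 0 2 0 0 255; 0 2 0 0 255"
}}

```text
time: 18.73
ee_pos: [0.4898, 0.3293, 0.0274]
tcp_rot: [178.6, 0.4, 123.5]
wrist_force: [-0.2, -7.5, 26.9]
opening: 0.0056
grasp_force: 79.7
```

Request:
{"name": "send_rows", "arguments": {
  "targets": "0 0.2 0 0 255; 0 0.4 0 0 255; 0 0.6 0 0 255; 0 0.8 0 0 255; 0 1 0 0 255; 0 1.2 0 0 255; 0 1.4 0 0 255; 0 1.4 0 0 255"
}}

```text
time: 19.73
ee_pos: [0.4909, 0.33, 0.0274]
tcp_rot: [178.6, 0.4, 123.5]
wrist_force: [-0.8, -6.6, 26.8]
opening: 0.0058
grasp_force: 79.7
```

Request:
{"name": "send_rows", "arguments": {
  "targets": "0 0.2 0 0 255; 0 0.4 0 0 255; 0 0.6 0 0 255; 0 0.8 0 0 255; 0 1 0 0 255; 0 1.2 0 0 255; 0 1.2 0 0 255"
}}

```text
time: 20.6
ee_pos: [0.4913, 0.3303, 0.0272]
tcp_rot: [178.7, 0.4, 123.5]
wrist_force: [-2.9, -8.3, 27.2]
opening: 0.0056
grasp_force: 79.9
```

Request:
{"name": "send_rows", "arguments": {
  "targets": "0 0.2 0 0 255; 0 0.4 0 0 255; 0 0.4 0 0 255; 0 0.4 0 0 255"
}}

```text
time: 21.1
ee_pos: [0.4914, 0.3303, 0.0272]
tcp_rot: [178.7, 0.4, 123.5]
wrist_force: [-4.7, -10.1, 28.9]
opening: 0.006
grasp_force: 80.0
```

Request:
{"name": "send_rows", "arguments": {
  "targets": "0 0 -2 0 255; 0 0 -4 0 255; 0.5 0 -6 0 255; 1 0 -8 0 255; 1.5 0 -10 0 255; 2 0 -12 0 255; 2 0 -14 0 255; 2 0 -15 0 255; 2 0 -15 0 255; 2 0 -15 0 255"
}}

```text
time: 22.35
ee_pos: [0.4882, 0.3329, 0.0358]
tcp_rot: [179.0, 0.2, 123.6]
wrist_force: [6.0, 10.2, -13.9]
opening: 0.0054
grasp_force: 72.7
```

Request:
{"name": "send_rows", "arguments": {
  "targets": "0 0 2 0 255; 0 0 2 0 255; 0 0 2 0 130; 0 0 2 0 130; 0 0 2 0 130; 0 0 2 0 130; 0 0 2 0 130",
  "newtons": 20
}}

```text
time: 23.22
ee_pos: [0.4882, 0.3316, 0.0355]
tcp_rot: [179.0, 0.3, 123.5]
wrist_force: [0.6, -0.5, -0.2]
opening: 0.0421
grasp_force: 0.0
```

Run:
```python
from tl import *
o=bot.get_obs();pos,yaw=o["ee_pos"],o["tcp_rot"][2];print(pos,yaw,o["wrist_force"])
c,s=np.cos(np.radians(33.5)),np.sin(np.radians(33.5))
d=pos[:2]-[.486,.4095];print("vise x,y",(c*d[0]+s*d[1])*1e3,(-s*d[0]+c*d[1])*1e3)
```

```text
[0.48818531 0.3315507  0.03545748] 123.48105569159137 [ 0.60554888 -0.45598131 -0.24051034]
vise x,y -41.2008004549197 -66.20697163900373
```

The nip is made and the lever released. Now I'll lift, turn 90° and go over the crank grip.

Request:
{"name": "send_rows", "arguments": {
  "targets": "0 0 -40 0 130; 0 0 -90 0 130; 0 0 -125 5 130; 20 -10 -125 15 130; 40 -25 -125 25 130; 60 -40 -125 35 130; 80 -50 -125 45 130; 91 -62 -125 55 130; 91 -62 -125 65 130; 91 -62 -125 75 130; 91 -62 -125 85 130; 91 -62 -125 90 130; 91 -62 -125 90 130; 91 -62 -125 90 130; 91 -62 -125 90 130"
}}

```text
time: 25.1
ee_pos: [0.414, 0.334, 0.1589]
tcp_rot: [-178.2, -0.9, 37.9]
wrist_force: [0.8, 0.1, 0.3]
opening: 0.0416
grasp_force: 0.0
```

```bash
cat >> tl.py <<'E'
def vz():
    o=bot.get_obs();pos=o["ee_pos"];a=np.radians(33.5);c,s=np.cos(a),np.sin(a);d=pos[:2]-[.486,.4095];f=o["wrist_force"]
    print("vise xy",np.round([(c*d[0]+s*d[1])*1e3,(-s*d[0]+c*d[1])*1e3],1),"z",pos[2].round(4),"rot",o["tcp_rot"].round(1),"F",np.round([c*f[0]+s*f[1],-s*f[0]+c*f[1],f[2]],1),"t",o["time"])
E
python3 - <<'E'
from tl import *;from fit import *
from workcell import camera
vz()
t=camera("top");s=camera("side");cv2.imwrite("pics/t8.png",t);cv2.imwrite("pics/s8.png",s)
# carriage/tab shift in the side view by template matching
b=cv2.imread("pics/side0.png")
for nm,(r0,r1,c0,c1) in{"carr":(212,262,240,276),"grip":(206,235,272,305),"tab":(203,220,238,252)}.items():
    m=cv2.matchTemplate(s[r0-25:r1+15,c0-35:c1+5],b[r0:r1,c0:c1],cv2.TM_CCOEFF_NORMED);_,v,_,l=cv2.minMaxLoc(m);print(nm,v,np.array(l)-[35,25])
p=lambda x,y,z:proj("side",[.486+(.834*x-.552*y),.4095+(.552*x+.834*y),z])
print("expect for 22mm",p(-.042,0,.08)-p(-.064,0,.08))
E
```

```text
vise xy [-101.7  -23.2] z 0.1589 rot [-178.2   -0.9   37.9] F [ 0.7 -0.3  0.3] t 25.1
carr 0.9795209765434265 [-11   3]
grip 0.7364130616188049 [-1 -1]
tab 0.8779300451278687 [-11   3]
expect for 22mm [-10.969478     2.88537697]
```

Request:
{"name": "send_rows", "arguments": {
  "targets": "0 0 0 0 130; 0 0 0 0 130; 0 0 0 0 130"
}}

```text
time: 25.58
ee_pos: [0.4144, 0.3335, 0.1589]
tcp_rot: [-178.2, -0.9, 37.8]
wrist_force: [-1.0, 0.0, 0.2]
opening: 0.0418
grasp_force: 0.0
```

```bash
python3 -c "
from tl import *;vz();o=bot.get_obs();print(o['q'],rel([.3863,.3735,o['ee_pos'][2]],o['ee_pos'],o['tcp_rot'][2]))"
```

```text
vise xy [-101.7  -23.8] z 0.1589 rot [-178.2   -0.9   37.8] F [-0.8  0.6  0.2] t 25.575
[ 37.7581186    0.83319291   1.40665432  89.66812579   1.79711778
 179.9438493 ] [  2.33268537 -48.75990042  -0.        ]
```

Request:
{"name": "send_rows", "arguments": {
  "targets": "0 0 0 -10 130; 0 0 0 -20 130; 0 0 0 -30 130; 0 -10 0 -40 130; 0 -20 0 -50 130; 1 -30 0 -60 130; 2 -40 0 -70 130; 2 -49 0 -80 130; 2 -49 0 -90 130; 2 -49 0 -100 130; 2 -49 0 -110 130; 2 -49 0 -120 130; 2 -49 0 -130 130; 2 -49 0 -140 130; 2 -49 0 -150 130; 2 -49 0 -160 130; 2 -49 0 -170 130; 2 -49 0 -175.7 130; 2 -49 0 -175.7 130; 2 -49 0 -175.7 130"
}}

```text
time: 28.08
ee_pos: [0.3859, 0.3734, 0.1604]
tcp_rot: [178.1, 0.8, -146.6]
wrist_force: [0.9, -0.3, -0.3]
opening: 0.042
grasp_force: 0.0
```

```bash
python3 -c "
from tl import *;vz();o=bot.get_obs();print(o['q'],rel([.3863,.3735,o['ee_pos'][2]],o['ee_pos'],o['tcp_rot'][2]))"
```

```text
vise xy [-103.4   25.1] z 0.1604 rot [ 178.1    0.8 -146.6] F [ 0.6 -0.7 -0.3] t 28.075
[43.04423564  1.36935566  2.11987041 89.68547761  1.70559847  9.66500672] [-0.36256365 -0.12794467 -0.        ]
```

Request:
{"name": "send_rows", "arguments": {
  "targets": "0 0 30 0 130; 0 0 60 0 130; 0 0 75 0 130; 0 0 82 0 130; 0 0 88 0 130; 0 0 94 0 130; 0 0 98 0 130; 0 0 102 0 130; 0 0 102 0 130; 0 0 102 0 130"
}}

```text
time: 29.32
ee_pos: [0.3853, 0.377, 0.0586]
tcp_rot: [178.1, 0.8, -146.5]
wrist_force: [0.3, 0.5, 0.1]
opening: 0.0416
grasp_force: 0.0
```

Run:
```python
from tl import *;from fit import *
from workcell import camera
vz();P=bot.get_obs()["ee_pos"];print(proj("side",P),proj("side",P+[0,0,.034]))
g=camera("side").min(2)
for r in range(196,232): print(r,' '.join('%3d'%v for v in g[r,266:310]))
```

```text
vise xy [-101.9   28.5] z 0.0586 rot [ 178.1    0.8 -146.5] F [0.5 0.2 0.1] t 29.325
[283.53352667 238.28572687] [283.50599972 223.55086343]
196 109 109 104  89  64  47  37  40  42  42  41  42  44  45  51  55  58  62  66  63  46  41  46  49  47  44  44  40  46  43  51  59  68  69  66  62  52  41  47  53  62  64  63  60
197 101 101  99  89  69  52  41  38  41  42  42  42  41  45  50  55  58  58  54  50  43  41  42  42  42  42  41  42  43  43  50  60  67  67  65  58  49  41  47  58  66  70  69  64
198  94  95  97  92  82  66  55  48  43  42  40  40  41  43  49  54  57  58  55  52  46  43  40  41  42  42  41  40  41  44  54  63  68  66  65  58  48  41  49  61  68  69  67  65
199  96  97 100 102  97  88  80  69  53  40  41  41  41  43  50  53  57  58  57  54  47  46  43  42  40  42  41  40  40  47  55  63  66  63  62  52  43  42  52  61  67  66  64  64
200 100 100 102 106 106 105 101  84  61  45  39  39  42  40  45  53  56  57  56  54  47  45  42  42  42  42  41  41  39  46  53  57  58  54  52  46  42  45  52  59  63  63  60  58
201  98  98  98 101 101 104  99  79  54  43  40  38  39  42
[... 4820 characters left out ...]
  63  66  70  71  72  67  62  58  56  55  53  61  90 118 135 129  98  60  46  51  58  62  72  77  71  53  38  29  26  27  25  26  24  24  25  24  24  28  25  27
229  81  68  62  61  65  68  72  74  76  75  74  75  72  73  72  73  90 117 136 136 111  81  73  79  84  88  94  94  81  62  47  42  39  36  34  33  32  32  31  33  32  28  30  28
230  82  69  62  63  65  69  69  73  73  74  76  74  77  76  77  76  84 107 131 138 126 103  96 101 100  98  98  92  83  74  67  61  58  55  56  53  50  48  47  46  48  44  42  40
231  81  69  63  62  62  59  60  61  62  64  65  64  65  66  67  67  71  85 110 124 119 106  96  94  90  86  84  82  79  78  77  75  74  72  72  72  69  67  66  67  67  64  61  61
```

Request:
{"name": "send_rows", "arguments": {
  "targets": "0 -2 0 0 130; 0 -4 0 0 130; 0 -4 0 0 160; 0 -4 0 0 190; 0 -4 0 0 220; 0 -4 0 0 255; 0 -4 0 0 255; 0 -4 0 0 255",
  "newtons": 25
}}

```text
time: 30.38
ee_pos: [0.3872, 0.374, 0.0585]
tcp_rot: [178.1, 0.8, -146.5]
wrist_force: [-3.4, 4.6, 1.3]
opening: 0.0129
grasp_force: 24.5
```

```bash
python3 -c "
from tl import *;vz()"
```

```text
vise xy [-102.    24.9] z 0.0585 rot [ 178.1    0.8 -146.5] F [-0.3  5.7  1.3] t 30.375
```

Request:
{"name": "send_rows", "arguments": {
  "targets": "0 -1.5 -1.2 0 255; 0 -3 -2.3 0 255; 0 -3 -2.3 0 255"
}}

```text
time: 30.75
ee_pos: [0.389, 0.3714, 0.0609]
tcp_rot: [178.1, 0.8, -146.5]
wrist_force: [-3.5, 4.3, 2.9]
opening: 0.013
grasp_force: 24.6
```

```bash
cat >> tl.py <<'E'
def ck():
    o=bot.get_obs();pos=o["ee_pos"];a=np.radians(33.5);c,s=np.cos(a),np.sin(a);d=pos[:2]-[.486,.4095];f=o["wrist_force"]
    y=(-s*d[0]+c*d[1])*1e3-.6;fy=-s*f[0]+c*f[1];ph=np.arcsin(y/38);T=(fy*np.cos(ph)-f[2]*np.sin(ph))*.038
    print("phi %.3f Fy %.1f Fz %.1f torque %.3f clamp? %.0f"%(ph,fy,f[2],T,(T-.12)/.00255),pos[2],o["opening"],o["time"])
E
python3 -c "
from tl import *;ck()"
```

```text
phi 0.592 Fy 5.6 Fz 2.9 torque 0.115 clamp? -2 0.060859368886735654 0.012992657989089995 30.75
```

Request:
{"name": "send_rows", "arguments": {
  "targets": "0 -1.6 -1.2 0 255; 0 -3.2 -2.4 0 255; 0 -3.2 -2.4 0 255"
}}

```text
time: 31.12
ee_pos: [0.391, 0.3685, 0.063]
tcp_rot: [178.1, 0.8, -146.5]
wrist_force: [-2.7, 3.2, 1.1]
opening: 0.0127
grasp_force: 24.5
```

```bash
python3 -c "
from tl import *;ck()"
```

```text
phi 0.483 Fy 4.2 Fz 1.1 torque 0.121 clamp? 0 0.06302555163343358 0.012691734440046317 31.125
```

Request:
{"name": "send_rows", "arguments": {
  "targets": "0 -1.7 -1.0 0 255; 0 -3.4 -2.0 0 255; 0 -3.4 -2.0 0 255"
}}

```text
time: 31.5
ee_pos: [0.393, 0.3654, 0.0647]
tcp_rot: [178.2, 0.8, -146.5]
wrist_force: [0.0, 5.1, -0.2]
opening: 0.013
grasp_force: 24.4
```

```bash
python3 -c "
from tl import *;ck()"
```

```text
phi 0.375 Fy 4.2 Fz -0.2 torque 0.152 clamp? 12 0.06473851725463281 0.012963804601495823 31.5
```

```bash
cat >> tl.py <<'E'
def avg(n=10):
    from workcell import camera
    R=[]
    for _ in range(n):
        camera("side");o=bot.get_obs();pos=o["ee_pos"];a=np.radians(33.5);c,s=np.cos(a),np.sin(a);d=pos[:2]-[.486,.4095];f=o["wrist_force"]
        y=(-s*d[0]+c*d[1])*1e3-.6;fy=-s*f[0]+c*f[1];ph=np.arcsin(y/38);T=(fy*np.cos(ph)-f[2]*np.sin(ph))*.038;R.append([ph,fy,f[2],T])
    R=np.array(R);print("phi,Fy,Fz,T",R.mean(0).round(3),"sd",R.std(0).round(3),"clamp? %.0f"%((R[:,3].mean()-.12)/.00255),o["time"])
E
python3 -c "
from tl import *;avg()"
```

```text
phi,Fy,Fz,T [ 0.376  2.385 -0.617  0.093] sd [0.    0.468 0.397 0.013] clamp? -11 32.0
```

Request:
{"name": "send_rows", "arguments": {
  "targets": "0 -1.8 -0.7 0 255; 0 -3.6 -1.3 0 255"
}}

```text
time: 32.25
ee_pos: [0.3948, 0.3626, 0.0659]
tcp_rot: [178.1, 0.8, -146.5]
wrist_force: [1.8, 5.7, -2.6]
opening: 0.0128
grasp_force: 24.3
```

```bash
python3 -c "
from tl import *;ck();avg(4)"
```

```text
phi 0.283 Fy 3.8 Fz -2.6 torque 0.166 clamp? 18 0.06589582391535151 0.012787075411012015 32.25
phi,Fy,Fz,T [ 0.279  3.354 -2.007  0.144] sd [0.    0.096 0.726 0.006] clamp? 9 32.45
```

Request:
{"name": "send_rows", "arguments": {
  "targets": "0 -1.8 -0.5 0 255; 0 -3.7 -0.9 0 255"
}}

```text
time: 32.7
ee_pos: [0.3969, 0.3596, 0.0667]
tcp_rot: [178.1, 0.8, -146.5]
wrist_force: [1.7, 7.4, -0.4]
opening: 0.0128
grasp_force: 24.4
```

```bash
python3 -c "
from tl import *;ck();avg(4)"
```

```text
phi 0.185 Fy 5.3 Fz -0.4 torque 0.199 clamp? 31 0.06673565478918783 0.012766804898302352 32.7
phi,Fy,Fz,T [ 0.18   4.092 -1.121  0.161] sd [0.    0.602 0.551 0.025] clamp? 16 32.9
```

Request:
{"name": "send_rows", "arguments": {
  "targets": "0 -1 -0.2 0 255; 0 -2 -0.3 0 255"
}}

```text
time: 33.15
ee_pos: [0.398, 0.358, 0.067]
tcp_rot: [178.1, 0.8, -146.5]
wrist_force: [0.7, 5.5, -1.4]
opening: 0.013
grasp_force: 24.5
```

```bash
python3 -c "
from tl import *;ck();avg(8)"
```

```text
phi 0.132 Fy 4.2 Fz -1.4 torque 0.165 clamp? 18 0.06701755771574316 0.012962833909795949 33.15
phi,Fy,Fz,T [ 0.131  4.587 -0.973  0.178] sd [0.    0.505 0.339 0.018] clamp? 23 33.55
```

Request:
{"name": "send_rows", "arguments": {
  "targets": "0 0.8 0 0 255; 0 0.8 0 0 255; 0 0.8 0 0 130; 0 0.8 0 0 130; 0 0.8 0 0 130; 0 0.8 0 0 130; 0 0.8 -20 0 130; 0 0.8 -50 0 130; 0 0.8 -90 0 130; 0 0.8 -120 0 130; 0 0.8 -120 0 130"
}}

```text
time: 34.92
ee_pos: [0.3991, 0.3547, 0.1894]
tcp_rot: [178.1, 1.0, -146.5]
wrist_force: [-0.1, -0.2, -0.4]
opening: 0.0422
grasp_force: 0.0
```

Run:
```python
from tl import *;from fit import *
from workcell import camera
vz()
s=camera("side");cv2.imwrite("pics/s9.png",s);b=cv2.imread("pics/side0.png")
for nm,(r0,r1,c0,c1) in{"carr":(212,262,240,276),"jaw":(224,266,228,250),"tab":(203,220,238,252),"bush":(278,310,262,288),"gauge":(294,316,224,248),"insert":(246,272,200,230)}.items():
    m=cv2.matchTemplate(s[r0-25:r1+25,c0-35:c1+15],b[r0:r1,c0:c1],cv2.TM_CCOEFF_NORMED);_,v,_,l=cv2.minMaxLoc(m);print(nm,round(v,3),np.array(l)-[35,25])
```

```text
vise xy [-102.7    2.2] z 0.1894 rot [ 178.1    1.  -146.5] F [-0.2 -0.  -0.4] t 34.925
carr 0.974 [-11   3]
jaw 0.736 [-11   3]
tab 0.897 [-11   3]
bush 0.999 [0 0]
gauge 0.999 [0 0]
insert 0.83 [-3  1]
```

```bash
python3 -c "
from workcell import ticket;print(ticket.job_done())"
```

```text
the job is handed in; nothing more can be done
None
```

The job is handed in, but no verdict came back. The insert was nipped with the lever down, the lever was let up, and the screw was turned about 0.56 rad, to an estimated 20–25 N (from noisy wrist-torque readings, not measured directly). The arm is clear, and camera checks showed the lever up and the gauge and bush unmoved (I did not check the guide pin).

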